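# Sweep turned rings through the counting gate

### The arm

A 6-joint arm with a two-finger parallel gripper is mounted at the origin on the work surface. World frame = base frame: x ahead of the robot, y to its left, z up, the work surface at z = 0. Lengths are in m, angles in degrees, forces in N, time in s.
With the tool pointing down it reaches from about 0.4 to 0.825 m from the base axis. Payload 7 kg.
Tool frame: the origin (TCP) lies between the finger pads; the fingertips stand 19 mm ahead of it and the grasp point (between the pads) is the TCP; x points along the fingers, y is the direction in which the jaws open and shut, and the axes are right-handed (so a half turn about x gives the same grasp; the last joint's range is limited). The gripper opens to 88 mm and grips with 3 to 60 N. Pads are 19 mm wide; open, the fingers measure 130 mm over their backs; the gripper's body (78 mm by 193 mm) begins 47 mm behind the grasp point.
Start: joints at [89.273, 20.546, 0.682, 0, -70.136, -16.507], TCP at [0.2, 0.645, 0.225] pointing down, gripper open.
Joint ranges: [-176.03, 176.03], [-82.01, 121.73], [-58.28, 71.71], [-173.87, 95.51], [-174.79, -0.11], [-173.66, 173.66]. Speed limits (degrees/s): [136.94, 136.94, 172.46, 180, 180, 180].

### API

Orientations are given as [roll, pitch, yaw] about the fixed x, y, z axes, in that order (R = Rz(yaw) Ry(pitch) Rx(roll)).
In Python, from plant import r gives the robot as it stands.
- The arm moves only by the tool send_rows, never from a script. Its argument "plan" is a list of rows, each a list of 2 entries, a list of its own where there are three numbers: the shift along the tool's x, y, z scaled (see below), then the turn, a rotation vector about the tool's x, y, z scaled (see below). A call has exactly 5 rows; each row is the pose to reach, as a shift and turn from the pose measured when the call began, along the tool's axes at that moment; what a row does not reach only later rows make up. The controller multiplies each number of a shift by 0.15 m and each number of a turn by pi/4 rad. A row lasts 1/10 s, in which the tool goes at most 50 mm and 8.59 degrees, less where a joint would pass 70% of its speed; a pose out of reach is approached as far as the arm can. A call with a number of a shift or a turn outside -1 to 1 is refused whole. A call with a gripper value outside its range is refused whole. "jaw" is the opening, from -1 (shut) to 1 (fully open), so that 0 is half open, set as the call begins (left out, the last holds). The fingers move at their own pace and stop on an object; "force" is the grip in N (left out, the last holds). Time passes only in rows, so rows that repeat a pose let the fingers close, or fill a call up. It gives the time, the measured TCP pose, the force and the opening at its end, in the units of the state.
- r.get_state(): the state, without advancing time (a new reading comes with each control period).
- r.capture(name): name is "scene" or "top" or "wrist"; returns a dict with "color" (480x640x3 uint8, red, green, blue), "range_z" (480x640 float32, m along the optical axis (not along the pixel's ray), 0 where there is no reading), "mtx" (3x3 intrinsics, pixels), "pose" (4x4, takes a point from camera to world coordinates). Camera axes: x right, y down, z forward; pixel columns grow to the right and rows downward; lengths in m; the calibration is good to about 2 mm. A picture is of the moment at which its call begins.
- r.close_job(): hands the job in, once; it reports no verdict.
Trained networks look in a picture, given as the dict that the camera call returned (one of the last four; its "shot" number tells which), for a name from the list of things; names that differ only in an ending like _2 or _b are one class to them, and where a whole thing is asked for, a point or a joint stands for the part that bears it (a point fixed in the world has none). Each returns a list of dicts, best first, with "score" (0 to 1); they miss things now and then, are a little off and sometimes report something else, mostly with a low value. They report only what shows in the picture. A call takes as long as a camera call.
- r.find_in(picture, target): "uv" ([column, row] in pixels, amid what is visible of it).
- r.trace(picture, target): "mask" (480x640 bool, what is visible of it) and "uv" ([column, row] in pixels, amid what is visible of it).
The state is a dict: "time_s": time; "joints": joint angles; "qd": joint speeds; "joint_torque": joint torques, N m; "tcp_pos": TCP position; "eef_rot": TCP orientation; "contact_force": force on the tool from outside, world axes, zero at the start; "moment": the same for the moment, N m; "gripper_width": finger opening in m.
Only numpy, scipy, OpenCV 4.12 (cv2) and the standard library are available. Lean on these libraries where they do the work, as an engineer would, in place of code of your own. Each camera call takes 0.05 s, during which the arm holds its last target. There are 200 camera calls.

### The job

With the fingertips, push the three loose steel spacer rings along the floor of the sorting tray and through the gate at its front, one at a time, so that each drops down the slot into the bin before the next enters the gate. Do not pick any ring up. Leave the tall bar end standing where it is in the tray, and leave the chuck jaw and the chuck key on the bench alone.

Things in the scene. Friction and masses are not known exactly. Their poses are not given: they have to be found in the camera images.
- tray: fixed sheet-steel sorting tray on legs. Origin on the bench (z = 0); +x is the sweeping direction, towards the gate; y left, z up. Flat black floor 90 mm above the bench, x = -145 to 80 mm, y = -190 to 190 mm. Walls all round, 3 mm thick, rise 24 mm above it (tops at z = 114 mm). Two funnel walls close the front: from x = 45 mm at y = +/-190 mm to the gate edges at x = 80 mm, y = +/-23 mm.
- gate (a point): middle of the gate, at floor level: tray x = 80 mm, y = 0, z = 90 mm, axes as the tray's. The gate is the 46 mm wide gap between the ends of the funnel walls. The floor ends exactly here: a ring tips and falls once its centre is past this plane, so a pusher need hardly enter the gate.
- slot (a point): middle of the open drop slot behind the gate, at the level of the tray floor: tray x = 112 mm, y = 0, z = 90 mm. The slot is 46 mm wide and runs from x = 80 to 145 mm; its side and end walls are 3 mm thick, tops at z = 114 mm. A black sensor head (16 x 22 x 20 mm) sits outside each side wall at x = 104 mm, same height as the walls.
- bin (a point): centre of the inner floor of the blue open bin below the slot: tray x = 114 mm, y = 0, z = 4 mm. The bin belongs to the tray: 150 x 150 mm outside, 56 mm high, walls 4 mm.
- ring_a: finished steel spacer ring, bright, lying flat on the black tray floor: 36 mm outer diameter, 18 mm bore, 14 mm high, 83 g. Origin: centre of its underside, z along its axis. The three rings are alike.
- ring_b: finished steel spacer ring, bright, lying flat on the black tray floor: 36 mm outer diameter, 18 mm bore, 14 mm high, 83 g. Origin: centre of its underside, z along its axis. The three rings are alike.
- ring_c: finished steel spacer ring, bright, lying flat on the black tray floor: 36 mm outer diameter, 18 mm bore, 14 mm high, 83 g. Origin: centre of its underside, z along its axis. The three rings are alike.
- bar_end: solid steel bar remnant standing on the tray floor among the rings: darker, 38 mm diameter, 50 mm tall (with a stepped top), 0.42 kg. Origin: centre of its underside, z up. To be left in place, upright.
- chuck_jaw: stepped steel chuck jaw on the bench to the left of the tray: 75 x 34 mm, 48 mm high. Origin: centre of its underside. To be left alone.
- chuck_key: dark steel T-handled chuck key lying on the bench to the right of the tray: about 140 mm long along its x, T-bar 124 mm across, 24 mm high. Origin: on the bench surface under the middle of its shank. To be left alone.

How it is judged (in metres and radians):
On the way, in this order (a step that is already met when the one before it is completed fails the run):
1. one ring has dropped into the bin, the others have not (((z of ring_a in the frame of tray below 0.065 m and x of ring_a in the frame of tray between 0.03 and 0.19 m and y of ring_a in the frame of tray between -0.075 and 0.075 m) or (z of ring_b in the frame of tray below 0.065 m and x of ring_b in the frame of tray between 0.03 and 0.19 m and y of ring_b in the frame of tray between -0.075 and 0.075 m) or (z of ring_c in the frame of tray below 0.065 m and x of ring_c in the frame of tray between 0.03 and 0.19 m and y of ring_c in the frame of tray between -0.075 and 0.075 m))), for 0.2 s.
2. a second ring has dropped into the bin after it ((((z of ring_b in the frame of tray below 0.065 m and x of ring_b in the frame of tray between 0.03 and 0.19 m and y of ring_b in the frame of tray between -0.075 and 0.075 m) and (z of ring_a in the frame of tray below 0.065 m and x of ring_a in the frame of tray between 0.03 and 0.19 m and y of ring_a in the frame of tray between -0.075 and 0.075 m)) or ((z of ring_c in the frame of tray below 0.065 m and x of ring_c in the frame of tray between 0.03 and 0.19 m and y of ring_c in the frame of tray between -0.075 and 0.075 m) and (z of ring_a in the frame of tray below 0.065 m and x of ring_a in the frame of tray between 0.03 and 0.19 m and y of ring_a in the frame of tray between -0.075 and 0.075 m)) or ((z of ring_c in the frame of tray below 0.065 m and x of ring_c in the frame of tray between 0.03 and 0.19 m and y of ring_c in the frame of tray between -0.075 and 0.075 m) and (z of ring_b in the frame of tray below 0.065 m and x of ring_b in the frame of tray between 0.03 and 0.19 m and y of ring_b in the frame of tray between -0.075 and 0.075 m)))), for 0.2 s.
At the end, for the whole second after the job is handed in: all three rings lie at rest in the bin under the slot (undersides' centres less than 65 mm above the bench, inside the bin's outline); the bar end stands upright within 20 mm of where it stood; chuck jaw and chuck key within 20 mm of where they lay (z of each of ring_a, ring_b, ring_c in the frame of tray below 0.065 m and x of ring_a in the frame of tray between 0.03 and 0.19 m and y of ring_a in the frame of tray between -0.075 and 0.075 m and x of ring_b in the frame of tray between 0.03 and 0.19 m and y of ring_b in the frame of tray between -0.075 and 0.075 m and x of ring_c in the frame of tray between 0.03 and 0.19 m and y of ring_c in the frame of tray between -0.075 and 0.075 m and linear speed of each of ring_a, ring_b, ring_c below 0.03 m/s and not (distance of bar_end from where it was at the start of the episode above 0.02 m or angle between bar_end's own z axis and vertical above 0.2 rad) and not (distance of any of chuck_jaw, chuck_key from where it was at the start of the episode above 0.02 m)); the robot touches nothing.
It fails at once if a ring is picked up: more than 22 mm above the tray floor (z of any of ring_a, ring_b, ring_c in the frame of tray above 0.112 m).
It fails at once if two rings are in the gate and slot at once (centres past a line 4 mm before the gate) before the first has dropped into the bin (((x of ring_b in the frame of tray above 0.076 m and z of ring_b in the frame of tray above 0.065 m) and (x of ring_a in the frame of tray above 0.076 m and z of ring_a in the frame of tray above 0.065 m)) or ((x of ring_c in the frame of tray above 0.076 m and z of ring_c in the frame of tray above 0.065 m) and (x of ring_a in the frame of tray above 0.076 m and z of ring_a in the frame of tray above 0.065 m)) or ((x of ring_c in the frame of tray above 0.076 m and z of ring_c in the frame of tray above 0.065 m) and (x of ring_b in the frame of tray above 0.076 m and z of ring_b in the frame of tray above 0.065 m))).
It fails at once if the bar end is moved more than 20 mm or tipped more than 0.2 rad (distance of bar_end from where it was at the start of the episode above 0.02 m or angle between bar_end's own z axis and vertical above 0.2 rad).
It fails at once if the chuck jaw or the chuck key is moved more than 20 mm (distance of any of chuck_jaw, chuck_key from where it was at the start of the episode above 0.02 m).
It also fails if it takes over 67 s, if anything falls off the work surface, if the arm or the gripper's body presses on something with over 40 N, if the wrist force passes 120 N, or if a joint passes its speed limit or range.

## Working session

There is one attempt and no reset: what is moved stays moved. The work goes in short steps, Python scripts to look and compute and a tool call to move; the robot and the scene stay as the last step left them, time stands still between calls to the robot, and variables do not carry over. Pictures are saved under pics/ and viewed, about 8 in all and at most 12, crops included, and the job is handed in when it is done.

Besides the shell and the picture viewer there is one more tool, called after "Request:" as name(argument=value, ...), one argument or row to a line, values as JSON. send_rows: Moves the arm, as the interface text tells. Its arguments: {"type":"object","properties":{"plan":{"type":"array"},"jaw":{"type":"number"},"force":{"type":"number"}},"required":["plan"]}

```bash
mkdir -p pics; ls
python3 - <<'E'
from plant import r
import cv2,numpy as np
s=r.get_state()
print({k:np.round(v,3) for k,v in s.items()})
for n in ("scene","top"):
    p=r.capture(n); cv2.imwrite(f"pics/{n}1.png",p["color"][:,:,::-1])
    print(n,p["mtx"].round(1).tolist(),p["pose"].round(3).tolist())
    for t in ("ring_a","bar_end","tray","gate","bin","chuck_jaw","chuck_key"):
        for d in r.find_in(p,t)[:5]:
            u,v=map(int,np.round(d["uv"])); z=np.median(p["range_z"][v-1:v+2,u-1:u+2])
            w=p["pose"]@np.r_[np.linalg.inv(p["mtx"])@[u,v,1]*z,1]
            print(t,round(d["score"],2),u,v,w[:3].round(3))
E
```

```text
pics
{'time_s': np.float64(0.0), 'joints': array([ 8.9273e+01,  2.0590e+01,  6.3200e-01, -2.0000e-02, -7.0136e+01,
       -1.6507e+01]), 'qd': array([ 0.036,  0.057, -0.072, -0.043, -0.013, -0.082]), 'joint_torque': array([ 1.0000e-03, -5.8272e+01,  2.9306e+01,  6.9970e+00,  7.0000e-03,
       -0.0000e+00]), 'tcp_pos': array([0.2  , 0.644, 0.224]), 'eef_rot': array([  95.244,   89.904, -101.997]), 'contact_force': array([-0.678,  0.946, -0.008]), 'moment': array([-0.017,  0.027,  0.007]), 'gripper_width': np.float64(0.088)}
scene [[602.0, 0.0, 319.8], [0.0, 602.0, 236.2], [0.0, 0.0, 1.0]] [[0.798, 0.469, -0.379, 0.993], [0.603, -0.631, 0.488, -0.519], [-0.01, -0.618, -0.786, 0.93], [0.0, 0.0, 0.0, 1.0]]
ring_a 0.66 365 177 [0.576 0.16  0.101]
ring_a 0.62 319 192 [0.523 0.086 0.089]
ring_a 0.57 301 227 [ 0.548 -0.001  0.089]
bar_end 0.62 321 253 [ 0.632 -0.051  0.133]
tray 0.69 338 236 [0.612 0.024 0.087]
gate 0.98 338 237 [0.614 0.022 0.087]
bin 0.97 337 238 [0.614 0.018 0.088]
chuck_jaw 0.81 393 142 [0.533 0.336 0.035]
chuck_key 0.98 244 367 [ 0.617 -0.246  0.015]
top [[580.1, 0.0, 318.3], [0.0, 580.1, 246.6], [0.0, 0.0, 1.0]] [[0.021, -0.996, 0.087, 0.501], [-1.0, -0.021, 0.004, 0.012], [-0.002, -0.087, -0.996, 1.185], [0.0, 0.0, 0.0, 1.0]]
ring_a 0.71 323 271 [0.55  0.006 0.102]
ring_a 0.69 230 256 [0.574 0.181 0.1  ]
ring_a 0.52 278 275 [0.541 0.09  0.103]
bar_end 0.81 348 234 [ 0.616 -0.038  0.137]
tray 0.92 292 255 [0.579 0.065 0.09 ]
gate 0.61 292 256 [0.578 0.065 0.089]
bin 0.63 294 256 [0.578 0.061 0.089]
chuck_jaw 0.71 156 274 [0.54  0.336 0.035]
chuck_key 0.86 442 258 [ 0.584 -0.233  0.023]
```

Run:
```python
import cv2
a=cv2.imread("pics/top1.png")[130:370,100:520]; cv2.imwrite("pics/t1c.png",cv2.resize(a,None,fx=1.9,fy=1.9,interpolation=cv2.INTER_CUBIC))
```

```text
(no output)
```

View pics/t1c.png

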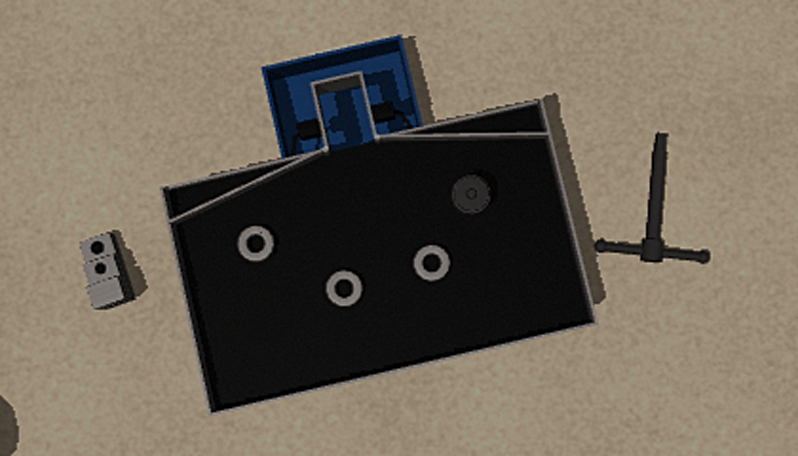

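View pics/scene1.png

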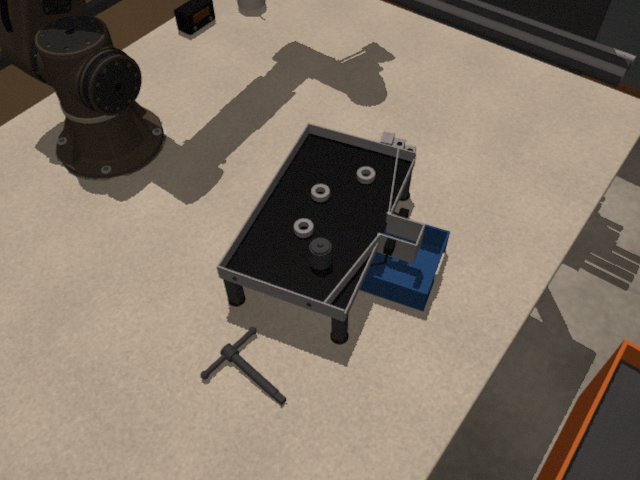

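The top view shows three bright rings at crop px (255,243), (344,288) and (431,263), with the bar end at (471,193). The gate is at the top, at (350,145), and the tray is yawed about +13°. The scene view agrees. Next I fit the tray pose.

```bash
cat > h.py <<'E'
import numpy as np, cv2
from plant import r
from scipy.optimize import least_squares
SEG=np.array([[-146.5,-191.5,-146.5,191.5],[-146.5,-191.5,80,-191.5],[-146.5,191.5,80,191.5],
 [45,-190,80,-24],[45,190,80,24],[80,-24.5,145,-24.5],[80,24.5,145,24.5],[146.5,-24.5,146.5,24.5]])/1e3
def cloud(p):
    v,u=np.nonzero(p["range_z"]>0); z=p["range_z"][v,u]
    c=np.linalg.inv(p["mtx"])@np.c_[u,v,np.ones(len(u))].T*z
    return (p["pose"][:3,:3]@c+p["pose"][:3,3:]).T,u,v
def pix2w(p,uv,h):
    d=p["pose"][:3,:3]@np.linalg.inv(p["mtx"])@np.r_[uv,1]; o=p["pose"][:3,3]
    return o+d*(h-o[2])/d[2]
def to_tray(P,t):
    c,s=np.cos(t[2]),np.sin(t[2]); return (np.asarray(P)[...,:2]-t[:2])@np.array([[c,-s],[s,c]])
def segd(q):
    a,b=SEG[:,:2],SEG[:,2:]; ab=b-a
    k=np.clip(((q[:,None]-a)*ab).sum(2)/(ab**2).sum(1),0,1)
    return np.linalg.norm(q[:,None]-a-k[...,None]*ab,axis=2).min(1)
def fit(p,t0):
    P,u,v=cloud(p); P=P[(P[:,2]>.107)&(P[:,2]<.121)]
    q=to_tray(P,t0); d=segd(q); P=P[(d<.015)]
    f=least_squares(lambda t:segd(to_tray(P,t)),t0,loss="soft_l1",f_scale=.002)
    return f.x,np.median(segd(to_tray(P,f.x))),len(P)
def rings(p,target="ring_a",h=.104):
    out=[]
    for d in r.trace(p,target):
        c,_=cv2.minEnclosingCircle(cv2.findNonZero(d["mask"].astype(np.uint8)))
        out.append((round(d["score"],2),pix2w(p,d["uv"],h)[:2],pix2w(p,c,h)[:2]))
    return out
E
python3 - <<'E'
from h import *
for n in ("top","scene"):
    p=r.capture(n)
    t,e,k=fit(p,np.array([.59,.06,.23])); t,e,k=fit(p,t)
    print(n,t.round(4),np.degrees(t[2]).round(2),e,k)
    for tg,h in (("ring_a",.104),("bar_end",.138)):
        for sc,a,b in rings(p,tg,h): print(tg,sc,a.round(4),b.round(4),"tray",(to_tray(b,t)*1e3).round(1))
print(r.get_state()["time_s"])
E
```

```text
top [0.5942 0.0602 0.2518] 14.42 0.0009918991028804683 1629
ring_a 0.63 [0.5498 0.0051] [ 0.5556 -0.001 ] tray [-52.6 -49.6]
ring_a 0.61 [0.5346 0.0892] [0.5292 0.084 ] tray [-57.   39.2]
ring_a 0.52 [0.575  0.1771] [0.5718 0.1723] tray [  6.3 114.2]
bar_end 0.65 [ 0.6175 -0.0428] [ 0.6182 -0.0374] tray [  -1.  -100.4]
bar_end 0.33 [0.5352 0.3093] [0.5393 0.3076] tray [  8.5 253.3]
scene [0.5939 0.0569 0.2529] 14.49 0.0010657354184539468 1881
ring_a 0.84 [0.5312 0.0802] [0.5326 0.0753] tray [-54.8  33.1]
ring_a 0.79 [0.5778 0.1541] [0.5763 0.1617] tray [  9.1 105.8]
ring_a 0.6 [ 0.5552 -0.0103] [ 0.5596 -0.0098] tray [-49.9 -56.1]
bar_end 0.64 [ 0.6319 -0.0547] [ 0.6328 -0.0556] tray [   9.5 -118.7]
1.1
```

```bash
cat >> h.py <<'E'
def blobs(p,t,thr=90):
    """bright rings on the black floor (mean of blob -> world on z=.102), and dark bar end by height"""
    g=p["color"].min(2).astype(np.float32); o=[]
    P,u,v=cloud(p); q=to_tray(P,t)
    inn=(np.abs(q[:,1])<.183)&(q[:,0]>-.138)&(q[:,0]<.072-.21*np.clip(np.abs(q[:,1])-.02,0,1))
    m=np.zeros(g.shape,np.uint8); k=inn&(P[:,2]<.118)&(P[:,2]>.08); m[v[k],u[k]]=1
    m&=(g>thr).astype(np.uint8); m=cv2.morphologyEx(m,cv2.MORPH_CLOSE,np.ones((9,9)))
    n,l,st,_=cv2.connectedComponentsWithStats(m)
    for i in range(1,n):
        if st[i,4]<100: continue
        c,rad=cv2.minEnclosingCircle(cv2.findNonZero((l==i).astype(np.uint8)))
        w=pix2w(p,c,.102)[:2]; o.append((st[i,4],np.round(c,1),round(rad,1),w.round(4),(to_tray(w,t)*1e3).round(1)))
    k=inn&(P[:,2]>.128)&(P[:,2]<.155)
    if k.any():
        w=(P[k,:2].max(0)+P[k,:2].min(0))/2; o.append(("bar",k.sum(),w.round(4),(to_tray(w,t)*1e3).round(1)))
    return o
E
python3 - <<'E'
from h import *
for n,t in (("top",[.5942,.0602,.2518]),("scene",[.5939,.0569,.2529])):
    p=r.capture(n); t=np.array(t); print(n)
    for b in blobs(p,t): print(*b)
    a=p["color"].copy()
    for s in SEG:
        c,sn=np.cos(t[2]),np.sin(t[2]); R=np.array([[c,-sn],[sn,c]])
        pp=[]
        for e in (s[:2],s[2:]):
            X=np.r_[R@e+t[:2],.114,1]; x=p["mtx"]@(np.linalg.inv(p["pose"])@X)[:3]; pp.append(tuple(int(round(i)) for i in x[:2]/x[2]))
        cv2.line(a,*pp,(255,0,0),1)
    cv2.imwrite(f"pics/{n}2.png",cv2.resize(a[120:320,150:470] if n=="top" else a[110:330,200:480],None,fx=2.5,fy=2.5)[:,:,::-1])
E
```

```text
top
252 [234.2 257.7] 9.0 [0.5713 0.1727] [  5.8 114.6]
256 [326.8 268. ] 9.1 [ 0.5556 -0.0012] [-52.6 -49.8]
259 [280.6 281.3] 9.1 [0.5289 0.0845] [-57.2  39.8]
bar 327 [ 0.6209 -0.0372] [   1.6 -101. ]
scene
181 [365.5 173. ] 8.7 [0.5716 0.1687] [  6.3 113.9]
197 [319.6 190.5] 8.7 [0.5285 0.0808] [-57.4  39.5]
223 [303.  225.5] 9.3 [ 0.5554 -0.0038] [-52.4 -49.2]
bar 331 [ 0.6204 -0.0412] [   1.1 -101.7]
```

View pics/top2.png

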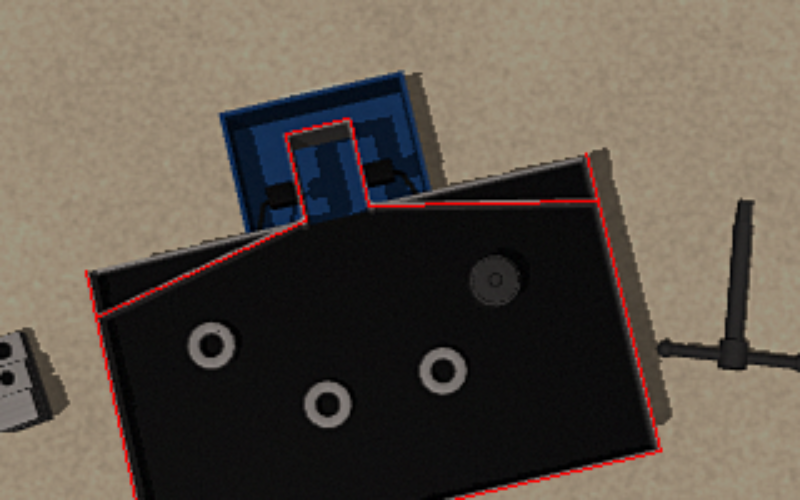

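The fit matches the walls in the picture, and both cameras agree in the tray frame to about 1 mm: rings at (6,114), (-57,40) and (-52,-49), bar at (1,-101) mm. I will push each ring cradled between the partly open fingertips. First I need a helper that turns tray poses into rows.

```bash
cat >> h.py <<'E'
from scipy.spatial.transform import Rotation as Rn
T=np.array([.594,.0585,np.radians(14.45)])
def world(xy):
    c,s=np.cos(T[2]),np.sin(T[2]); return np.array([[c,-s],[s,c]])@np.asarray(xy)/1e3+T[:2]
SG=1   # sign of tool z along the push direction
def rows(targets,state=None):
    """targets: (tray x mm, tray y mm, z m, push heading deg in tray) -> scaled numbers"""
    s=r.get_state(); R0=Rn.from_euler("xyz",s["eef_rot"],degrees=True); p0=np.array(s["tcp_pos"])
    print("t",round(s["time_s"],2),"tray",(to_tray(p0,T)*1e3).round(1),"z",p0[2].round(4),"heading",
      (np.degrees(np.arctan2(*(SG*R0.as_matrix()[1::-1,2])))-14.45).round(1),"w",s["gripper_width"].round(4),"F",np.round(s["contact_force"],1))
    for x,y,z,h in targets:
        a=np.radians(h)+T[2]; zt=SG*np.array([np.cos(a),np.sin(a),0]); xt=np.array([0,0,-1.])
        R=Rn.from_matrix(np.c_[xt,np.cross(zt,xt),zt])
        d=R0.inv().apply(np.r_[world((x,y)),z]-p0)/.15; w=(R0.inv()*R).as_rotvec()/(np.pi/4)
        print((x,y,z,h),"shift",d.round(3).tolist(),"turn",w.round(3).tolist())
E
python3 - <<'E'
from h import *
s=r.get_state(); R0=Rn.from_euler("xyz",s["eef_rot"],degrees=True)
print(R0.as_matrix().round(3))
import h
for h.SG in (1,-1): rows([(-100,52,.225,-18)])
E
```

```text
[[ 0.    -0.296 -0.955]
 [-0.    -0.955  0.296]
 [-1.     0.    -0.   ]]Traceback (most recent call last):
  File "<stdin>", line 5, in <module>
  File "h.py", line 55, in rows
    (np.degrees(np.arctan2(*(SG*R0.as_matrix()[1::-1,2])))-14.45).round(1),"w",s["gripper_width"].round(4),"F",np.round(s["contact_force"],1))
                                                                               ^^^^^^^^^^^^^^^^^^^^^^^^
AttributeError: 'float' object has no attribute 'round'
```

```bash
sed -i 's/^SG=1 /SG=-1 /; s/s\["gripper_width"\].round(4)/round(float(s["gripper_width"]),4)/' h.py; python3 -c "
from h import *
rows([(-100,54,.225,-18)])"
```

```text
t 1.2 tray [-235.3  665.9] z 0.2246 heading -31.7 w 0.0878 F [ 0.8 -0.9  0.7]
(-100, 54, 0.225, -18) shift [-0.003, 2.998, -2.91] turn [-0.304, -0.0, -0.0]
```

Request:
send_rows(
  plan=[
    [[0,0.2,-0.19],[0,0,0]],
    [[0,0.4,-0.39],[0,0,0]],
    [[0,0.6,-0.58],[0,0,0]],
    [[0,0.8,-0.78],[0,0,0]],
    [[0,1,-0.97],[0,0,0]],
  ],
  jaw=-0.45,
)

```text
time_s: 1.7
tcp_pos: [0.2951, 0.4568, 0.2247]
eef_rot: [-101.5, 90.0, 61.2]
contact_force: [0.2, -0.1, 0.1]
gripper_width: 0.0532
```

Request:
send_rows(
  plan=[
    [[0,0.2,-0.19],[0,0,0]],
    [[0,0.4,-0.39],[0,0,0]],
    [[0,0.6,-0.58],[0,0,0]],
    [[0,0.8,-0.78],[0,0,0]],
    [[0,1,-0.97],[0,0,0]],
  ],
)

```text
time_s: 2.2
tcp_pos: [0.3902, 0.2688, 0.2251]
eef_rot: [-108.5, 89.9, 54.3]
contact_force: [0.6, 0.9, 0.3]
gripper_width: 0.0241
```

Request:
send_rows(
  plan=[
    [[0,0.2,-0.19],[-0.1,0,0]],
    [[0,0.4,-0.39],[-0.2,0,0]],
    [[0,0.6,-0.58],[-0.3,0,0]],
    [[0,0.8,-0.78],[-0.3,0,0]],
    [[0,1,-0.97],[-0.3,0,0]],
  ],
)

```text
time_s: 2.7
tcp_pos: [0.4855, 0.0809, 0.2254]
eef_rot: [-134.5, 89.9, 41.8]
contact_force: [0.9, 1.4, -0.2]
gripper_width: 0.0243
```

```bash
python3 -c "
from h import *
rows([(-100,54,.225,-18),(-100,54,.114,-18)])"
```

```text
t 2.7 tray [-99.5  48.8] z 0.2254 heading -18.1 w 0.0243 F [ 0.9  1.4 -0.2]
(-100, 54, 0.225, -18) shift [0.002, -0.032, 0.014] turn [-0.003, -0.002, 0.002]
(-100, 54, 0.114, -18) shift [0.742, -0.031, 0.015] turn [-0.003, -0.002, 0.002]
```

Request:
send_rows(
  plan=[
    [[0.2,-0.03,0.015],[0,0,0]],
    [[0.4,-0.03,0.015],[0,0,0]],
    [[0.6,-0.03,0.015],[0,0,0]],
    [[0.7,-0.03,0.015],[0,0,0]],
    [[0.755,-0.03,0.015],[0,0,0]],
  ],
)

```text
time_s: 3.2
tcp_pos: [0.4831, 0.0853, 0.1108]
eef_rot: [-79.1, 90.0, 97.2]
contact_force: [-0.1, -0.2, -0.1]
gripper_width: 0.024
```

Run:
```python
from h import *
p=r.capture("wrist"); cv2.imwrite("pics/w1.png",p["color"][:,:,::-1])
for b in blobs(p,T): print(*b)
# TCP targets: ring centre = tcp + 23 mm along heading
rows([(-73,44.5,.112,-18),(33,7,.112,-18),(30,2,.112,-10),(60,0,.112,0)])
```

```text
60496 [229.5 109.9] 233.0 [0.576  0.1195] [-2.2 63.6]
978 [587.5   9.5] 36.8 [ 0.6053 -0.0355] [-12.5 -93.9]
4900 [493.7 138.3] 45.7 [ 5.56e-01 -1.00e-04] [-51.4 -47.3]
3478 [317.2 206.8] 37.4 [0.5296 0.083 ] [-56.2  39.8]
168 [468.5 246.5] 17.2 [0.5048 0.0087] [-98.8 -26. ]
bar 1478 [0.4836 0.0842] [-100.5   52.4]
t 3.25 tray [-100.9   53.6] z 0.1103 heading -18.1 w 0.0241 F [-1.5 -0.4 -1.5]
(-73, 44.5, 0.112, -18) shift [-0.011, -0.0, -0.196] turn [-0.003, 0.001, 0.0]
(33, 7, 0.112, -18) shift [-0.012, 0.017, -0.945] turn [-0.003, 0.001, 0.0]
(30, 2, 0.112, -10) shift [-0.012, 0.055, -0.937] turn [-0.181, 0.001, 0.001]
(60, 0, 0.112, 0) shift [-0.012, 0.006, -1.131] turn [-0.403, 0.001, 0.001]
```

View pics/w1.png

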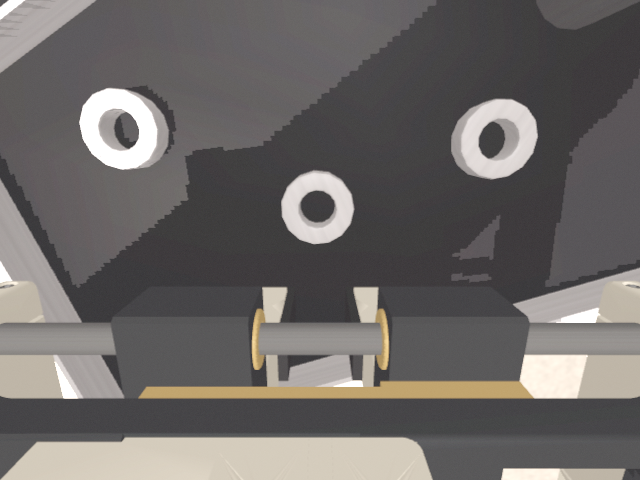

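The wrist view shows ring B at (317,207), centred ahead of the finger gap (275–355 px). The other two rings are well clear on either side. Starting to push.

Request:
send_rows(
  plan=[
    [[-0.01,0,-0.08],[0,0,0]],
    [[-0.01,0,-0.14],[0,0,0]],
    [[-0.01,0.005,-0.21],[0,0,0]],
    [[-0.01,0.008,-0.3],[0,0,0]],
    [[-0.01,0.01,-0.4],[0,0,0]],
  ],
)

```text
time_s: 3.75
tcp_pos: [0.5442, 0.0798, 0.1122]
eef_rot: [-102.8, 90.0, 73.5]
contact_force: [-0.1, 0.5, 0.2]
gripper_width: 0.0243
```

Run:
```python
from h import *
p=r.capture("wrist"); cv2.imwrite("pics/w2.png",p["color"][:,:,::-1])
for b in blobs(p,T): print(*b)
rows([(33,7,.112,-18),(38,0,.112,0),(62,0,.112,0)])
```

```text
2559 [136.4 255.2] 35.8 [0.5716 0.1712] [  6.5 114.8]
2326 [477.7 264.4] 35.3 [ 0.5556 -0.0025] [-52.4 -49.5]
938 [319.8 308.9] 26.7 [0.5358 0.0799] [-51.   35.3]
bar 8242 [0.586  0.0273] [-15.6 -28.2]
t 3.8 tray [-40.7  32.7] z 0.1122 heading -18.1 w 0.0241 F [4.7 0.4 1.4]
(33, 7, 0.112, -18) shift [0.002, 0.01, -0.52] turn [-0.003, -0.002, 0.001]
(38, 0, 0.112, 0) shift [0.002, 0.044, -0.566] turn [-0.403, -0.002, 0.0]
(62, 0, 0.112, 0) shift [0.002, -0.006, -0.718] turn [-0.403, -0.002, 0.0]
```

View pics/w2.png

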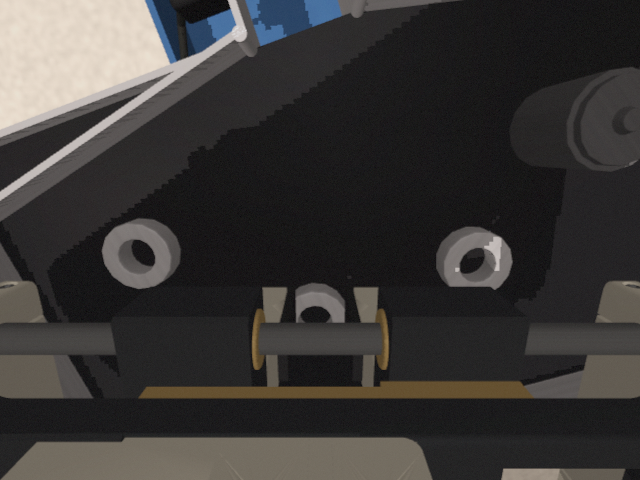

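Run:
```python
from h import *
a=r.capture("scene"); b=r.capture("top")
for p in (a,b):
    for x in blobs(p,T): print(*x)
A=cv2.resize(a["color"][140:260,230:390],(800,600),interpolation=cv2.INTER_CUBIC)
cv2.imwrite("pics/s3.png",A[:,:,::-1])
P,u,v=cloud(r.capture("wrist"))
# depth of what is seen at the ring strip
for row in (290,300,320): print(row,[P[row*640+c].round(3).tolist() if len(P)==307200 else None for c in (300,320,340)])
```

```text
123 [301.5 226.5] 7.9 [ 0.5547 -0.0072] [-54.5 -53.8]
bar 439 [0.5895 0.0248] [-12.8 -31.5]
bar 328 [ 0.6209 -0.0373] [  2.2 -99.4]
290 [None, None, None]
300 [None, None, None]
320 [None, None, None]
```

View pics/s3.png

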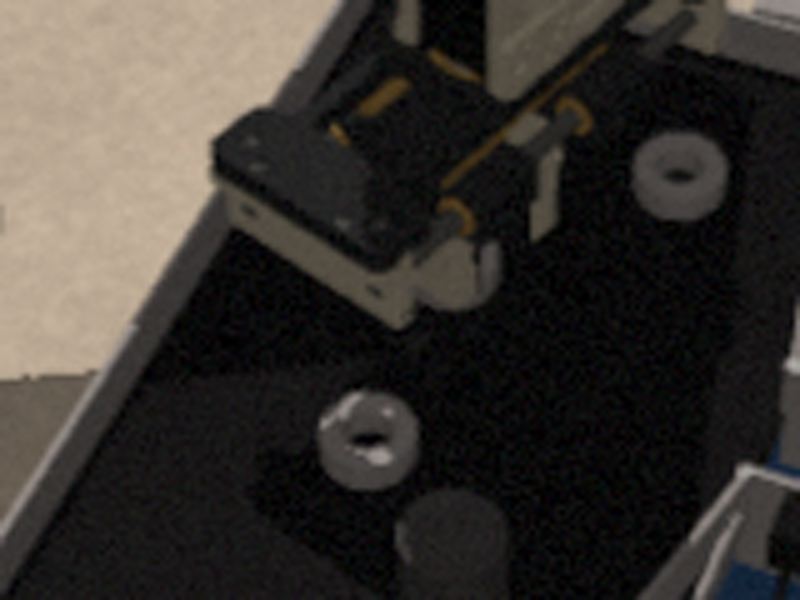

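Run:
```python
from h import *
def proj(p,X):
    x=p["mtx"]@(np.linalg.inv(p["pose"])@np.r_[X,1])[:3]; return (x[:2]/x[2]).round(1)
s=r.get_state(); R=Rn.from_euler("xyz",s["eef_rot"],degrees=True).as_matrix(); o=np.array(s["tcp_pos"])
w=r.capture("wrist"); sc=r.capture("scene"); print("wrist cam",w["pose"].round(3)[:3,3],"rel tool",(R.T@(w["pose"][:3,3]-o)).round(3))
for q in ((.019,.012,-.0095),(.019,-.012,-.0095),(.019,.012,.0095),(0,0.012,-.0095),(0,-.012,-.0095)):
    X=o+R@np.array(q); print(q,"scene crop",((proj(sc,X)-[230,140])*5).round(),"wrist",proj(w,X))
for k in (-20,-10,0,10,20,30):
    X=o+R@np.array([0,0,-k/1e3]); X[2]=.104; print("ring top centre at",k,"wrist",proj(w,X),"scene crop",((proj(sc,X)-[230,140])*5).round())
P,u,v=cloud(w)
for row in range(280,340,6): 
    m=(v==row)&np.isin(u,(300,310,320,330,340)); print(row,[(int(a),*(R.T@(b-o)*1e3).round().astype(int).tolist(), round(float(b[2]),3)) for a,b in zip(u[m],P[m])])
```

```text
wrist cam [0.616 0.074 0.27 ] rel tool [-0.159  0.001 -0.073]
(0.019, 0.012, -0.0095) scene crop [476. 320.] wrist [340.9 271.7]
(0.019, -0.012, -0.0095) scene crop [518. 282.] wrist [296.7 271.7]
(0.019, 0.012, 0.0095) scene crop [438. 294.] wrist [340.3 303.8]
(0, 0.012, -0.0095) scene crop [476. 285.] wrist [343.2 284.8]
(0, -0.012, -0.0095) scene crop [518. 248.] wrist [294.2 284.8]
ring top centre at -20 wrist [318.8 330.9] scene crop [437. 242.]
ring top centre at -10 wrist [318.8 313.9] scene crop [457. 255.]
ring top centre at 0 wrist [318.8 296.4] scene crop [478. 268.]
ring top centre at 10 wrist [318.7 278.3] scene crop [498. 281.]
ring top centre at 20 wrist [318.7 259.7] scene crop [519. 294.]
ring top centre at 30 wrist [318.7 240.5] scene crop [540. 308.]
280 [(300, 23, -11, -3, 0.088), (310, 23, -5, -3, 0.089), (320, 22, 1, -3, 0.089), (330, 23, 6, -3, 0.089), (340, 23, 12, -3, 0.089)]
286 [(300, 19, -10, -1, 0.093), (310, 15, -5, -3, 0.097), (320, 15, 1, -3, 0.097), (330, 21, 6, 0, 0.091), (340, 24, 12, 1, 0.087)]
292 [(300, 10, -10, -1, 0.101), (310, 9, -5, -2, 0.10
[... 310 characters left out ...]
0, 9, 11, 5, 0.103)]
310 [(300, 10, -10, 9, 0.101), (310, 24, -5, 16, 0.088), (320, 22, 1, 15, 0.089), (330, 10, 6, 9, 0.102), (340, 10, 11, 9, 0.101)]
316 [(300, 24, -11, 19, 0.088), (310, 23, -5, 19, 0.089), (320, 24, 1, 19, 0.088), (330, 11, 6, 13, 0.101), (340, 10, 11, 12, 0.102)]
322 [(300, 15, -10, 19, 0.097), (310, 24, -5, 23, 0.088), (320, 24, 1, 23, 0.088), (330, 11, 6, 17, 0.1), (340, 8, 11, 15, 0.103)]
328 [(300, -81, -4, -31, 0.193), (310, -82, -2, -31, 0.193), (320, -81, 1, -30, 0.192), (330, -81, 3, -31, 0.193), (340, -82, 6, -31, 0.193)]
334 [(300, -82, -4, -30, 0.194), (310, -82, -2, -30, 0.194), (320, -83, 1, -30, 0.194), (330, -84, 3, -31, 0.195), (340, -83, 6, -30, 0.194)]
```

Run:
```python
from h import *
s=r.get_state(); R=Rn.from_euler("xyz",s["eef_rot"],degrees=True).as_matrix(); o=np.array(s["tcp_pos"])
w=r.capture("wrist"); P,u,v=cloud(w); print(s["gripper_width"],np.round(s["contact_force"],1),np.round(s["moment"],2))
for row in (276,282,288,294,300,306,318): 
    m=(v==row)&np.isin(u,(230,262,270,278,284,290,295,345,350,356,362,370,378,400)); print(row,[(int(a),*(R.T@(b-o)*1e3).round().astype(int).tolist()) for a,b in zip(u[m],P[m])])
a=w["color"][240:345,250:390].astype(float); a=np.clip(a*2.2,0,255).astype(np.uint8)
cv2.imwrite("pics/w4.png",cv2.resize(a,(800,600),interpolation=cv2.INTER_NEAREST)[:,:,::-1])
```

```text
0.024316346617443495 [ 0.3  0.  -0.1] [-0.03  0.01 -0.01]
276 [(230, 23, -49, -6), (262, 24, -32, -5), (270, 23, -27, -6), (278, 24, -23, -5), (284, 24, -20, -5), (290, 23, -16, -6), (295, 23, -13, -6), (345, 23, 15, -5), (350, 23, 17, -5), (356, 24, 21, -5), (362, 24, 24, -5), (370, 24, 29, -5), (378, 22, 33, -6), (400, 23, 45, -5)]
282 [(230, 24, -50, -2), (270, 24, -27, -2), (278, 23, -23, -2), (284, 24, -20, -2), (290, 24, -16, -2), (295, 25, -14, -1), (345, 23, 15, -2), (350, 22, 17, -2), (356, 24, 21, -2), (362, 24, 24, -1), (370, 23, 29, -2), (378, 23, 33, -2), (400, 23, 45, -2)]
288 [(230, -73, -23, -38), (262, -6, -27, -10), (270, -6, -23, -10), (278, -5, -19, -10), (284, -7, -16, -11), (290, -2, -14, -9), (295, 19, -13, 0), (345, -3, 13, -9), (350, -3, 15, -9), (356, -7, 18, -11), (362, -6, 20, -10), (370, -6, 24, -10), (378, -71, 16, -37), (400, -72, 22, -38)]
294 [(230, -78, -22, -38), (262, -70, -15, -35), (270, -13, -22, -10), (278, -13, -18, -10), (284, -12, -16, -10), (290, -9, -13, -9), (295, 10, -12, 0), (345, -5, 13, -7), (350, -10, 14, -9), (356, -13, 17, -10), (3
[... 269 characters left out ...]
-9), (356, -18, 16, -10), (362, -19, 19, -10), (370, -20, 22, -11), (378, -73, 16, -34), (400, -81, 20, -38)]
306 [(230, -84, -21, -38), (262, -70, -15, -32), (270, -26, -20, -10), (278, -21, -18, -8), (284, -23, -15, -9), (290, -22, -12, -9), (295, -1, -12, 1), (345, -7, 13, -2), (350, -23, 13, -9), (356, -23, 16, -9), (362, -22, 19, -8), (370, -26, 22, -10), (378, -72, 16, -33), (400, -83, 20, -38)]
318 [(230, -90, -19, -38), (262, -76, -15, -31), (270, -37, -19, -11), (278, -36, -16, -10), (284, -34, -14, -9), (290, -31, -12, -7), (295, -3, -12, 7), (345, -9, 13, 4), (350, -33, 13, -9), (356, -34, 15, -9), (362, -36, 17, -10), (370, -36, 20, -10), (378, -79, 15, -32), (400, -88, 18, -37)]
```

View pics/w4.png

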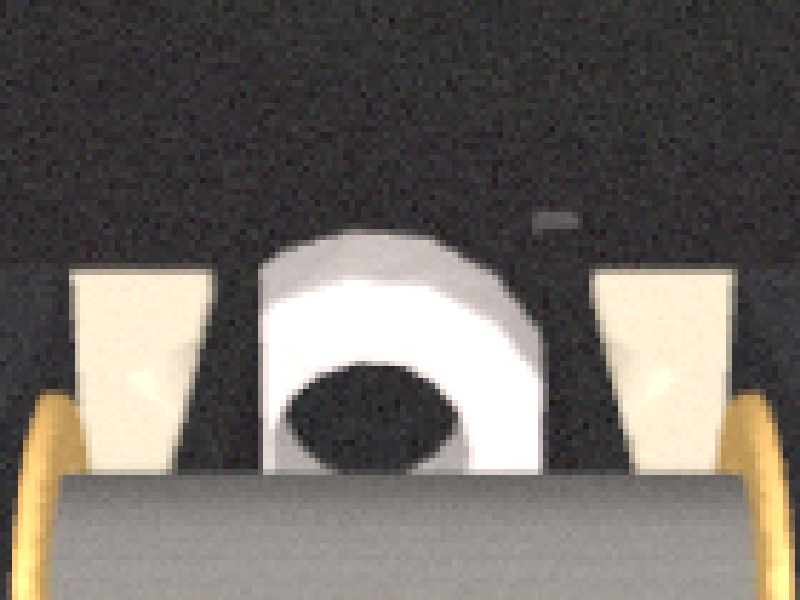

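The close-up shows the fingers never pushed. They passed over the ring, since the wrist depth puts the finger ends at about the reported TCP height (tool x ≈ 0), not 19 mm ahead of it. So I back off, remeasure, and then go lower while watching force and picture.

Request:
send_rows(
  plan=[
    [[0,0,0.1],[0,0,0]],
    [[0,0,0.2],[0,0,0]],
    [[0,0,0.3],[0,0,0]],
    [[0,0,0.4],[0,0,0]],
    [[0,0,0.42],[0,0,0]],
  ],
)

```text
time_s: 4.6
tcp_pos: [0.4779, 0.0838, 0.1122]
eef_rot: [-45.3, 89.9, 131.1]
contact_force: [0.7, 1.4, -0.3]
gripper_width: 0.0243
```

Request:
send_rows(
  plan=[
    [[0.02,0,0],[0,0,0]],
    [[0.04,0,0],[0,0,0]],
    [[0.06,0,0],[0,0,0]],
    [[0.07,0,0],[0,0,0]],
    [[0.07,0,0],[0,0,0]],
  ],
)

```text
time_s: 5.1
tcp_pos: [0.4779, 0.0836, 0.1011]
eef_rot: [-4.7, 89.9, 171.6]
contact_force: [-0.4, 0.6, 0.4]
gripper_width: 0.0237
```

```bash
cat >> h.py <<'E'
def look(targets=(),thr=60):
    s=r.get_state(); R=Rn.from_euler("xyz",s["eef_rot"],degrees=True).as_matrix(); o=np.array(s["tcp_pos"])
    w=r.capture("wrist"); P,u,v=cloud(w); q=(P-o)@R*1e3
    k=(np.abs(q[:,1])<45)&(q[:,2]>-14)&(q[:,2]<-4)&(v<330)&(v>240)&(P[:,2]>.106)  # finger fronts
    print("finger front lowest x",np.percentile(q[k,0],99).round(1) if k.any() else None)
    B=w["color"].max(2)[v,u]
    k=(P[:,2]>.099)&(P[:,2]<.107)&(v<325)&(B>thr)   # ring tops
    m=np.zeros(w["color"].shape[:2],np.uint8); m[v[k],u[k]]=1; m=cv2.morphologyEx(m,cv2.MORPH_OPEN,np.ones((3,3)))
    n,l,st,_=cv2.connectedComponentsWithStats(m)
    for i in range(1,n):
        if st[i,4]<250: continue
        c,rad=cv2.minEnclosingCircle(cv2.findNonZero((l==i).astype(np.uint8))); X=pix2w(w,c,.104)
        print("ring",np.round(c),round(rad,1),"tray",(to_tray(X,T)*1e3).round(1),"tool y,ahead",(((X-o)@R)*[1,1,-1]*1e3).round(1)[1:])
    rows(targets); return w
E
python3 -c "
from h import *
look([(-100,54,.098,-18),(-100,54,.095,-18)])"
```

```text
finger front lowest x -5.4
ring [101. 114.] 47.8 tray [  5.5 112.7] tool y,ahead [-91.2  87.7]
ring [505. 126.] 46.4 tray [-51.8 -47.6] tool y,ahead [78.9 83.1]
ring [312. 200.] 39.0 tray [-56.3  40. ] tool y,ahead [-2.9 51.6]
ring [  8. 266.] 15.4 tray [-41.4 187.3] tool y,ahead [-147.6   19.9]
ring [564. 305.] 38.1 tray [-143.6  -60.7] tool y,ahead [ 1.199e+02 -1.000e-01]
t 5.15 tray [-106.1   53.3] z 0.1013 heading -18.1 w 0.024 F [1.  0.4 0.7]
(-100, 54, 0.098, -18) shift [0.022, -0.017, -0.037] turn [-0.003, 0.002, 0.0]
(-100, 54, 0.095, -18) shift [0.042, -0.017, -0.037] turn [-0.003, 0.002, 0.0]
```

Request:
send_rows(
  plan=[
    [[0.01,-0.02,0],[0,0,0]],
    [[0.02,-0.02,0],[0,0,0]],
    [[0.03,-0.02,0],[0,0,0]],
    [[0.04,-0.02,0],[0,0,0]],
    [[0.04,-0.02,0],[0,0,0]],
  ],
)

```text
time_s: 5.65
tcp_pos: [0.478, 0.0866, 0.0951]
eef_rot: [-3.4, 89.9, 172.9]
contact_force: [-0.6, -0.1, -0.6]
gripper_width: 0.0241
```

```bash
python3 -c "
from h import *
w=look([(-73,44.5,.095,-18),(-40,33,.095,-18)]); cv2.imwrite('pics/w5.png',cv2.resize(w['color'][180:350,200:440],None,fx=3,fy=3)[:,:,::-1])"
```

```text
finger front lowest x -11.3
ring [ 99. 112.] 49.9 tray [  5.6 112.8] tool y,ahead [-88.3  87.8]
ring [519. 124.] 48.5 tray [-51.6 -47.4] tool y,ahead [81.7 83.3]
ring [319. 202.] 40.5 tray [-56.2  40.1] tool y,ahead [ 0.  51.7]
ring [567. 313.] 32.3 tray [-143.   -55.3] tool y,ahead [117.7  -1.1]
t 5.7 tray [-105.3   56.1] z 0.0952 heading -18.1 w 0.0241 F [0.7 0.5 0.2]
(-73, 44.5, 0.095, -18) shift [0.001, 0.007, -0.229] turn [-0.003, 0.002, 0.0]
(-40, 33, 0.095, -18) shift [0.001, 0.011, -0.462] turn [-0.003, 0.002, 0.0]
```

View pics/w5.png

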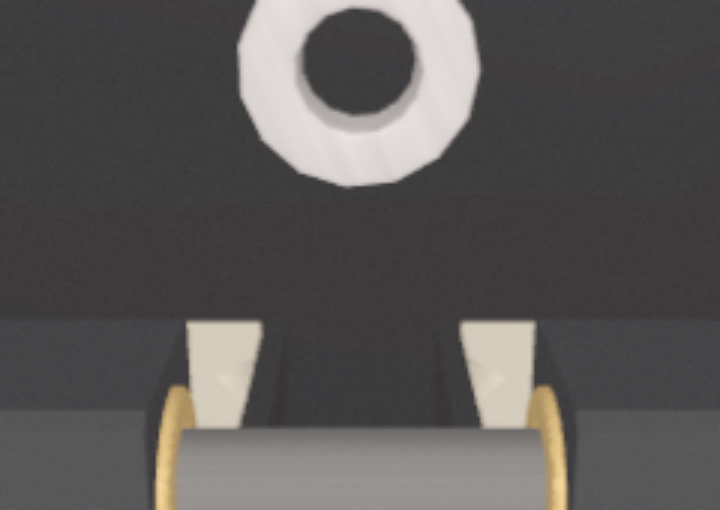

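Ring B sits centred ahead of the gap at crop (360,65), and the tips are now below the ring's top. Pushing again.

Request:
send_rows(
  plan=[
    [[0,0,-0.08],[0,0,0]],
    [[0,0,-0.15],[0,0,0]],
    [[0,0.005,-0.21],[0,0,0]],
    [[0,0.005,-0.28],[0,0,0]],
    [[0,0.01,-0.36],[0,0,0]],
  ],
)

```text
time_s: 6.2
tcp_pos: [0.5326, 0.0814, 0.095]
eef_rot: [1.6, 89.9, 177.9]
contact_force: [-0.7, 0.2, 1.3]
gripper_width: 0.0238
```

```bash
python3 -c "
from h import *
look([(33,7,.095,-18)])"
```

```text
finger front lowest x -11.2
ring [120.  82.] 145.8 tray [64.5 80.9] tool y,ahead [-78.   98.9]
ring [78. 54.] 85.5 tray [78.6 92.1] tool y,ahead [-93.1 108.8]
ring [115. 243.] 42.1 tray [  6.1 113.4] tool y,ahead [-90.7  33.3]
ring [497. 251.] 41.1 tray [-50.9 -47.9] tool y,ahead [80.3 29.3]
ring [319. 264.] 38.2 tray [-31.6  30. ] tool y,ahead [ 0.2 23.3]
t 6.25 tray [-51.8  37.2] z 0.0951 heading -18.1 w 0.024 F [ 3.1 -0.1  0.9]
(33, 7, 0.095, -18) shift [-0.0, 0.015, -0.6] turn [-0.002, 0.001, -0.0]
```

Request:
send_rows(
  plan=[
    [[0,0,-0.1],[0,0,0]],
    [[0,0.005,-0.22],[0,0,0]],
    [[0,0.01,-0.35],[0,0,0]],
    [[0,0.015,-0.48],[0,0,0]],
    [[0,0.015,-0.59],[0,0,0]],
  ],
)

```text
time_s: 6.75
tcp_pos: [0.6238, 0.0733, 0.0947]
eef_rot: [16.6, 89.9, -167.1]
contact_force: [-1.6, 0.4, 0.1]
gripper_width: 0.0242
```

```bash
python3 -c "
from h import *
look([(32.7,5.2,.095,-12),(34.3,3,.095,-6),(40,0,.095,0),(50,0,.095,0),(62,0,.095,0)])"
```

```text
finger front lowest x -11.6
ring [260.  98.] 76.4 tray [1.284e+02 1.000e-01] tool y,ahead [-23.4  93.2]
ring [499. 142.] 147.2 tray [ 81.8 -87.4] tool y,ahead [74.2 76.1]
ring [136. 262.] 103.0 tray [81.2 78. ] tool y,ahead [-82.7  24.1]
ring [319. 264.] 38.2 tray [54.6 -0.6] tool y,ahead [ 0.3 23.3]
t 6.8 tray [34.8  6.3] z 0.0946 heading -18.1 w 0.024 F [ 4.5 -0.2  0.8]
(32.7, 5.2, 0.095, -12) shift [-0.002, 0.012, 0.011] turn [-0.136, -0.0, -0.001]
(34.3, 3, 0.095, -6) shift [-0.002, 0.022, -0.004] turn [-0.269, -0.0, -0.001]
(40, 0, 0.095, 0) shift [-0.002, 0.029, -0.046] turn [-0.403, -0.0, -0.001]
(50, 0, 0.095, 0) shift [-0.002, 0.009, -0.11] turn [-0.403, -0.0, -0.001]
(62, 0, 0.095, 0) shift [-0.002, -0.016, -0.186] turn [-0.403, -0.0, -0.001]
```

Request:
send_rows(
  plan=[
    [[0,0.012,-0.01],[-0.13,0,0]],
    [[0,0.022,-0.02],[-0.27,0,0]],
    [[0,0.028,-0.05],[-0.4,0,0]],
    [[0,0.009,-0.12],[-0.4,0,0]],
    [[0,-0.016,-0.2],[-0.4,0,0]],
  ],
)

```text
time_s: 7.3
tcp_pos: [0.6568, 0.0738, 0.0947]
eef_rot: [94.1, 90.0, -71.8]
contact_force: [-0.6, -0.2, 0.8]
gripper_width: 0.0241
```

```bash
python3 -c "
from h import *
look([(62,0,.095,0),(40,0,.15,0),(-95,-71,.15,25)])
for x in ('top','scene'):
  for b in blobs(r.capture(x),T): print(x,*b)"
```

```text
finger front lowest x -11.5
ring [319. 263.] 37.9 tray [88.2 -1.1] tool y,ahead [ 0.2 23.5]
ring [127. 278.] 127.0 tray [81.6 87.2] tool y,ahead [-88.2  16.5]
ring [508. 276.] 131.5 tray [ 81.7 -87.3] tool y,ahead [86.3 17.5]
ring [ 86. 312.] 42.2 tray [ 64.6 109.3] tool y,ahead [-110.2   -0.7]
ring [554. 312.] 41.7 tray [  63.5 -111.6] tool y,ahead [110.8  -0.6]
t 7.35 tray [66.6 -0.9] z 0.0946 heading -0.3 w 0.0243 F [ 0.5 -0.5  2.1]
(62, 0, 0.095, 0) shift [-0.003, -0.006, 0.031] turn [-0.006, -0.001, -0.001]
(40, 0, 0.15, 0) shift [-0.369, -0.005, 0.177] turn [-0.006, -0.001, -0.001]
(-95, -71, 0.15, 25) shift [-0.369, 0.473, 1.075] turn [-0.561, -0.001, -0.002]
top 264 [234.1 257.7] 9.2 [0.5712 0.1728] [  6.5 116.4]
top bar 332 [ 0.6209 -0.0373] [  2.1 -99.5]
scene bar 325 [0.6281 0.014 ] [ 22.  -51.6]
```

Request:
send_rows(
  plan=[
    [[0,0,0],[0,0,0]],
    [[0,0,0],[0,0,0]],
    [[0,0,0.03],[0,0,0]],
    [[0,0,0.1],[0,0,0]],
    [[0,0,0.17],[0,0,0]],
  ],
)

```text
time_s: 7.95
tcp_pos: [0.6312, 0.0675, 0.0942]
eef_rot: [77.1, 90.0, -88.7]
contact_force: [-0.0, -1.2, -0.3]
gripper_width: 0.0244
```

```bash
python3 -c "
from h import *
w=look([(40,0,.15,0),(-95,-71,.15,25)])
cv2.imwrite('pics/w6.png',w['color'][:,:,::-1])"
```

```text
finger front lowest x -12.2
ring [126. 222.] 125.6 tray [81.1 83.9] tool y,ahead [-84.6  42.5]
ring [509. 222.] 130.0 tray [ 80.9 -83.6] tool y,ahead [82.8 43. ]
t 8.0 tray [36.5 -0.5] z 0.0942 heading -0.3 w 0.0242 F [-3.  -1.5 -1.5]
(40, 0, 0.15, 0) shift [-0.372, -0.004, -0.023] turn [-0.006, 0.001, -0.0]
(-95, -71, 0.15, 25) shift [-0.371, 0.474, 0.875] turn [-0.561, 0.001, 0.0]
```

View pics/w6.png

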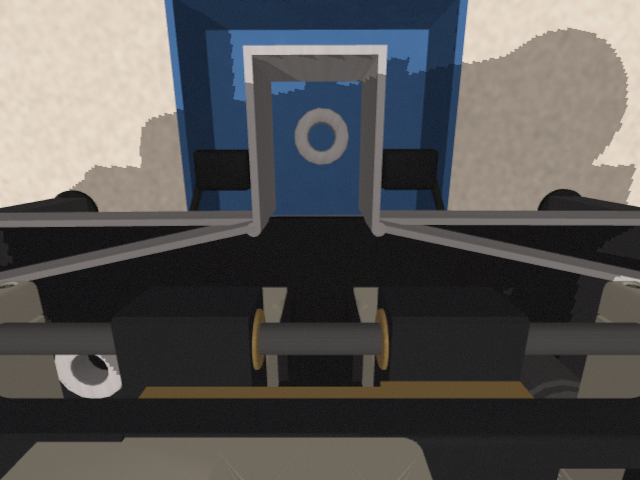

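The first ring lies in the bin at (321,136), seen through the slot. Next is ring C: up, back behind it, heading 25°.

Request:
send_rows(
  plan=[
    [[-0.2,0,0.05],[0,0,0]],
    [[-0.4,0.1,0.25],[-0.19,0,0]],
    [[-0.43,0.25,0.5],[-0.38,0,0]],
    [[-0.43,0.4,0.75],[-0.56,0,0]],
    [[-0.43,0.47,0.9],[-0.56,0,0]],
  ],
)

```text
time_s: 8.5
tcp_pos: [0.5132, -0.036, 0.1595]
eef_rot: [-65.7, 90.0, 153.9]
contact_force: [0.0, -0.1, 0.7]
gripper_width: 0.0239
```

```bash
python3 -c "
from h import *
look([(-97.5,-70,.15,24.6),(-97.5,-70,.095,24.6)])"
```

```text
finger front lowest x -2.7
ring [484. 147.] 148.4 tray [   6.9 -127.2] tool y,ahead [96.8 74.5]
ring [574.  40.] 76.1 tray [  76.  -141.4] tool y,ahead [139.  131.1]
ring [628. 102.] 24.4 tray [  62.8 -188.5] tool y,ahead [176.1  99. ]
ring [321. 181.] 29.3 tray [-52.  -48.9] tool y,ahead [ 0.9 54.6]
ring [106. 240.] 115.4 tray [-144.3   59.5] tool y,ahead [-136.5   17.2]
t 8.55 tray [-104.4  -72. ] z 0.1594 heading 24.9 w 0.0242 F [-4.4 -1.9 -0.6]
(-97.5, -70, 0.15, 24.6) shift [0.062, 0.008, -0.047] turn [0.007, 0.002, 0.002]
(-97.5, -70, 0.095, 24.6) shift [0.429, 0.008, -0.048] turn [0.007, 0.002, 0.002]
```

Request:
send_rows(
  plan=[
    [[0.15,0.006,0],[0,0,0]],
    [[0.3,0.006,0],[0,0,0]],
    [[0.38,0.006,0],[0,0,0]],
    [[0.42,0.006,0],[0,0,0]],
    [[0.43,0.006,0],[0,0,0]],
  ],
)

```text
time_s: 9.05
tcp_pos: [0.5113, -0.0378, 0.0945]
eef_rot: [-37.3, 89.9, -178.0]
contact_force: [-1.5, 0.2, 0.6]
gripper_width: 0.024
```

Request:
send_rows(
  plan=[
    [[0,0,-0.1],[0,0,0]],
    [[0,0,-0.18],[0,0,0]],
    [[0,0,-0.24],[0,0,0]],
    [[0,0,-0.32],[0,0,0]],
    [[0,0,-0.41],[0,0,0]],
  ],
)

```text
time_s: 9.55
tcp_pos: [0.5594, 0.0017, 0.0946]
eef_rot: [-32.0, 89.8, -172.6]
contact_force: [-1.9, -0.2, 3.1]
gripper_width: 0.0247
```

```bash
python3 -c "
from h import *
look([(34,-9.6,.095,24.6)])"
```

```text
finger front lowest x -11.6
ring [15. 41.] 43.4 tray [  5.8 106.9] tool y,ahead [-116.5  113. ]
ring [521. 116.] 161.0 tray [ 64.4 -83.5] tool y,ahead [80.9 86. ]
ring [559.  92.] 94.1 tray [ 78.5 -91.9] tool y,ahead [94.4 95.2]
ring [319. 264.] 38.2 tray [-26.8 -36.4] tool y,ahead [-0.3 23.1]
t 9.6 tray [-45.4 -45.7] z 0.0946 heading 25.0 w 0.0244 F [3.6 0.7 0.7]
(34, -9.6, 0.095, 24.6) shift [-0.003, 0.005, -0.581] turn [0.008, 0.001, 0.001]
```

Request:
send_rows(
  plan=[
    [[0,0,-0.1],[0,0,0]],
    [[0,0,-0.22],[0,0,0]],
    [[0,0.005,-0.35],[0,0,0]],
    [[0,0.005,-0.47],[0,0,0]],
    [[0,0.005,-0.56],[0,0,0]],
  ],
)

```text
time_s: 10.1
tcp_pos: [0.6278, 0.0565, 0.0944]
eef_rot: [-29.6, 89.9, -170.2]
contact_force: [-1.5, -0.3, 1.4]
gripper_width: 0.0239
```

```bash
python3 -c "
from h import *
look([(34,-6.5,.095,16.5),(37,-3,.095,8),(42,-.5,.095,0),(52,-.5,.095,0),(62,-.5,.095,0)])"
```

```text
finger front lowest x -12.0
ring [378. 132.] 103.8 tray [114.6   2.2] tool y,ahead [23.4 80. ]
ring [142. 111.] 157.5 tray [81.9 91.3] tool y,ahead [-71.2  88. ]
ring [ 47. 249.] 43.4 tray [  8.3 113.2] tool y,ahead [-122.2   30.5]
ring [320. 264.] 38.4 tray [53.1 -0.4] tool y,ahead [-0.2 23.2]
ring [498. 278.] 100.6 tray [ 81.6 -77. ] tool y,ahead [81.2 16.6]
t 10.15 tray [33.8 -9.8] z 0.0943 heading 25.0 w 0.0241 F [3.9 1.3 1.8]
(34, -6.5, 0.095, 16.5) shift [-0.004, -0.02, -0.01] turn [0.189, 0.0, -0.0]
(37, -3, 0.095, 8) shift [-0.004, -0.032, -0.038] turn [0.378, 0.0, -0.0]
(42, -0.5, 0.095, 0) shift [-0.004, -0.033, -0.076] turn [0.556, 0.0, -0.0]
(52, -0.5, 0.095, 0) shift [-0.004, -0.005, -0.136] turn [0.556, 0.0, -0.0]
(62, -0.5, 0.095, 0) shift [-0.004, 0.023, -0.196] turn [0.556, 0.0, -0.0]
```

Request:
send_rows(
  plan=[
    [[0,-0.02,-0.01],[0.19,0,0]],
    [[0,-0.032,-0.04],[0.38,0,0]],
    [[0,-0.033,-0.076],[0.55,0,0]],
    [[0,-0.005,-0.136],[0.55,0,0]],
    [[0,0.023,-0.2],[0.55,0,0]],
  ],
)

```text
time_s: 10.65
tcp_pos: [0.6551, 0.074, 0.0945]
eef_rot: [43.0, 90.0, -122.1]
contact_force: [-0.9, -0.2, 0.8]
gripper_width: 0.0243
```

Request:
send_rows(
  plan=[
    [[0,0,0],[0,0,0]],
    [[0,0,0],[0,0,0]],
    [[0,0,0.03],[0,0,0]],
    [[0,0,0.1],[0,0,0]],
    [[0,0,0.17],[0,0,0]],
  ],
)

```text
time_s: 11.15
tcp_pos: [0.6292, 0.067, 0.0944]
eef_rot: [-1.4, 90.0, -166.5]
contact_force: [-0.7, 0.1, -0.3]
gripper_width: 0.0241
```

```bash
python3 -c "
from h import *
w=look([(40,0,.15,0),(5,164,.15,-86)])
cv2.imwrite('pics/w7.png',w['color'][:,:,::-1])"
```

```text
finger front lowest x -11.8
ring [318.  58.] 60.6 tray [143.4   0.7] tool y,ahead [ -0.3 107.2]
ring [126. 214.] 126.5 tray [81.5 83.6] tool y,ahead [-83.8  46. ]
ring [510. 218.] 129.0 tray [ 81.7 -83.3] tool y,ahead [83.1 44.7]
t 11.2 tray [34.5 -0.5] z 0.0945 heading 0.5 w 0.0237 F [-3.3 -0.4 -0.6]
(40, 0, 0.15, 0) shift [-0.37, -0.003, -0.036] turn [0.011, 0.002, 0.001]
(5, 164, 0.15, -86) shift [-0.369, -1.099, 0.188] turn [1.922, 0.002, -0.001]
```

View pics/w7.png

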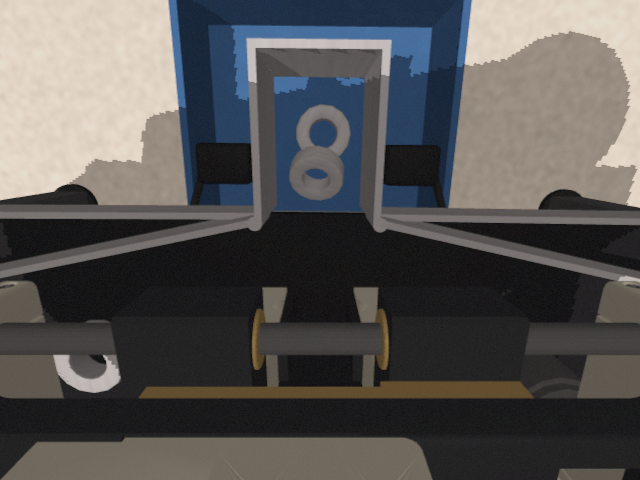

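The second ring is in the bin too, at (316,175), leaning on the first. Moving up and round to behind ring A.

Request:
send_rows(
  plan=[
    [[-0.2,0,0.02],[0,0,0]],
    [[-0.4,-0.1,0.05],[0.18,0,0]],
    [[-0.43,-0.35,0.1],[0.36,0,0]],
    [[-0.43,-0.6,0.15],[0.54,0,0]],
    [[-0.43,-0.85,0.18],[0.72,0,0]],
  ],
)

```text
time_s: 11.7
tcp_pos: [0.5675, 0.1835, 0.1601]
eef_rot: [-57.3, 89.9, 104.9]
contact_force: [0.5, -0.4, -1.0]
gripper_width: 0.024
```

```bash
python3 -c "
from h import *
rows([(2,159,.159,-60),(2,159,.159,-85.5)])"
```

```text
t 11.7 tray [  5.5 127.6] z 0.1601 heading -32.3 w 0.024 F [ 0.5 -0.4 -1. ]
(2, 159, 0.159, -60) shift [0.007, -0.164, 0.132] turn [0.616, 0.001, 0.001]
(2, 159, 0.159, -85.5) shift [0.007, -0.164, 0.132] turn [1.183, 0.001, 0.001]
```

Request:
send_rows(
  plan=[
    [[0,-0.05,0.04],[0.19,0,0]],
    [[0,-0.1,0.08],[0.38,0,0]],
    [[0,-0.16,0.13],[0.57,0,0]],
    [[0,-0.16,0.13],[0.76,0,0]],
    [[0,-0.16,0.13],[0.95,0,0]],
  ],
)

```text
time_s: 12.2
tcp_pos: [0.5556, 0.2125, 0.1604]
eef_rot: [-30.8, 89.9, 88.5]
contact_force: [-0.2, 0.7, -0.8]
gripper_width: 0.0242
```

```bash
python3 -c "
from h import *
look([(2,159,.159,-85.5),(2,159,.095,-85.5)])"
```

```text
finger front lowest x -2.6
ring [226.  89.] 30.7 tray [79.8 68.8] tool y,ahead [-53.  107.1]
ring [584. 192.] 135.4 tray [-144.   70.] tool y,ahead [163.1  48.6]
ring [208. 203.] 83.2 tray [ 78.2 135.7] tool y,ahead [-68.5  41.9]
ring [329. 200.] 28.3 tray [  6.4 114.5] tool y,ahead [ 6.3 44.1]
t 12.25 tray [  1.2 158.5] z 0.1604 heading -75.7 w 0.0241 F [-0.2 -0.3 -0.3]
(2, 159, 0.159, -85.5) shift [0.009, -0.006, 0.002] turn [0.217, 0.002, 0.001]
(2, 159, 0.095, -85.5) shift [0.436, -0.006, 0.001] turn [0.217, 0.002, 0.001]
```

Request:
send_rows(
  plan=[
    [[0.1,-0.008,0],[0.12,0,0]],
    [[0.25,-0.008,0],[0.22,0,0]],
    [[0.36,-0.008,0],[0.22,0,0]],
    [[0.42,-0.008,0],[0.22,0,0]],
    [[0.436,-0.008,0],[0.22,0,0]],
  ],
)

```text
time_s: 12.75
tcp_pos: [0.5561, 0.2124, 0.0942]
eef_rot: [50.7, 89.9, 159.6]
contact_force: [-0.0, 0.1, 0.2]
gripper_width: 0.0241
```

```bash
python3 -c "
from h import *
look([(13,23,.095,-85.5)])"
```

```text
finger front lowest x -12.1
ring [176. 142.] 147.0 tray [65.7 86.3] tool y,ahead [-58.2  77. ]
ring [146. 172.] 114.0 tray [78.9 99.4] tool y,ahead [-72.3  64.9]
ring [316. 220.] 39.9 tray [  6.1 114. ] tool y,ahead [-0.9 44.7]
t 12.8 tray [  2.1 158.7] z 0.0946 heading -85.5 w 0.0243 F [ 0.2 -0.2 -0.2]
(13, 23, 0.095, -85.5) shift [-0.003, -0.002, -0.907] turn [-0.001, 0.001, -0.0]
```

Request:
send_rows(
  plan=[
    [[0,-0.005,-0.06],[0,0,0]],
    [[0,-0.005,-0.12],[0,0,0]],
    [[0,-0.005,-0.2],[0,0,0]],
    [[0,-0.005,-0.3],[0,0,0]],
    [[0,-0.005,-0.4],[0,0,0]],
  ],
)

```text
time_s: 13.3
tcp_pos: [0.5772, 0.1549, 0.095]
eef_rot: [-24.1, 89.9, 84.8]
contact_force: [0.2, 1.1, 1.3]
gripper_width: 0.024
```

Request:
send_rows(
  plan=[
    [[0,0,-0.1],[0,0,0]],
    [[0,0,-0.22],[0,0,0]],
    [[0,0,-0.33],[0,0,0]],
    [[0,0,-0.42],[0,0,0]],
    [[0,0,-0.47],[0,0,0]],
  ],
)

```text
time_s: 13.8
tcp_pos: [0.6004, 0.0867, 0.0949]
eef_rot: [-18.9, 89.9, 90.0]
contact_force: [-0.4, 0.8, 0.9]
gripper_width: 0.0241
```

```bash
python3 -c "
from h import *
look([(13,23,.095,-85.5)])"
```

```text
finger front lowest x -11.4
ring [167.  63.] 63.1 tray [ 79.8 -76.1] tool y,ahead [-58.6 106.6]
ring [196. 100.] 101.2 tray [ 69.1 -63.8] tool y,ahead [-48.8  93.4]
ring [ 76. 244.] 80.4 tray [123.4   0.2] tool y,ahead [-107.9   33.9]
ring [320. 262.] 38.4 tray [14.1  0.5] tool y,ahead [ 1.  25.2]
t 13.85 tray [13.2 25.3] z 0.0948 heading -85.6 w 0.0243 F [ 0.4  0.  -0.2]
(13, 23, 0.095, -85.5) shift [-0.001, 0.003, -0.015] turn [-0.003, 0.001, 0.0]
```

Ring A is now at (14, 0.5), right in front of the gate. Re-approaching from behind at heading 0.

Request:
send_rows(
  plan=[
    [[-0.05,0,0.06],[0,0,0]],
    [[-0.3,0,0.12],[0,0,0]],
    [[-0.43,0.1,0.12],[-0.19,0,0]],
    [[-0.43,0.25,0.05],[-0.38,0,0]],
    [[-0.43,0.32,-0.1],[-0.57,0,0]],
  ],
)

```text
time_s: 14.35
tcp_pos: [0.5587, 0.058, 0.1608]
eef_rot: [-78.6, 89.9, 56.4]
contact_force: [0.2, -0.0, 0.2]
gripper_width: 0.0239
```

```bash
python3 -c "
from h import *
rows([(-34,.5,.159,0)])"
```

```text
t 14.35 tray [-34.4   8.3] z 0.1608 heading -59.5 w 0.0239 F [ 0.2 -0.   0.2]
(-34, 0.5, 0.159, 0) shift [0.012, 0.024, -0.046] turn [-1.321, -0.001, 0.003]
```

Request:
send_rows(
  plan=[
    [[0,0.02,-0.04],[-0.19,0,0]],
    [[0,0.024,-0.046],[-0.38,0,0]],
    [[0,0.024,-0.046],[-0.57,0,0]],
    [[0,0.024,-0.046],[-0.76,0,0]],
    [[0,0.024,-0.046],[-0.95,0,0]],
  ],
)

```text
time_s: 14.85
tcp_pos: [0.5608, 0.0515, 0.1613]
eef_rot: [-127.0, 89.8, 50.8]
contact_force: [0.2, -0.8, 0.5]
gripper_width: 0.0239
```

```bash
python3 -c "
from h import *
look([(-34,.5,.159,0),(-34,.5,.095,0)])"
```

```text
finger front lowest x -2.4
ring [436.  30.] 99.5 tray [ 78.8 -98.9] tool y,ahead [ 64.2 136.6]
ring [604.  18.] 19.3 tray [  57.8 -187.7] tool y,ahead [155.3 141.8]
ring [616. 163.] 117.3 tray [ -22.2 -188.9] tool y,ahead [179.3  65.5]
ring [ 94. 140.] 99.3 tray [ 79.7 108.1] tool y,ahead [-134.4   78.3]
ring [297. 194.] 28.6 tray [14.9  1.4] tool y,ahead [-13.7  46.7]
ring [ 28. 250.] 31.2 tray [ 30.  180.1] tool y,ahead [-189.3   10.2]
t 14.9 tray [-33.9   1.5] z 0.1613 heading -16.0 w 0.0242 F [-0.3  0.5 -0. ]
(-34, 0.5, 0.159, 0) shift [0.015, 0.007, -0.001] turn [-0.357, -0.002, 0.003]
(-34, 0.5, 0.095, 0) shift [0.442, 0.008, -0.001] turn [-0.357, -0.002, 0.003]
```

Request:
send_rows(
  plan=[
    [[0.05,0.005,0],[-0.18,0,0]],
    [[0.2,0.005,0],[-0.35,0,0]],
    [[0.34,0.005,0],[-0.35,0,0]],
    [[0.42,0.005,0],[-0.35,0,0]],
    [[0.44,0.005,0],[-0.35,0,0]],
  ],
)

```text
time_s: 15.4
tcp_pos: [0.5601, 0.0512, 0.0942]
eef_rot: [-87.7, 89.9, 106.3]
contact_force: [0.1, 0.7, -0.9]
gripper_width: 0.0242
```

Request:
send_rows(
  plan=[
    [[0,0,-0.08],[0,0,0]],
    [[0,0,-0.14],[0,0,0]],
    [[0,0,-0.21],[0,0,0]],
    [[0,0,-0.29],[0,0,0]],
    [[0,0,-0.37],[0,0,0]],
  ],
)

```text
time_s: 15.9
tcp_pos: [0.615, 0.0648, 0.0946]
eef_rot: [-96.0, 89.9, 98.1]
contact_force: [-1.4, -0.8, 2.3]
gripper_width: 0.024
```

```bash
python3 -c "
from h import *
look([(65,-.5,.095,0)])"
```

```text
finger front lowest x -11.7
ring [317.  16.] 62.3 tray [143.2   0.8] tool y,ahead [ -0.8 121.3]
ring [122. 186.] 122.6 tray [80.8 84.2] tool y,ahead [-83.7  58.2]
ring [514. 184.] 125.5 tray [ 80.5 -82.1] tool y,ahead [82.5 59.2]
ring [320. 264.] 38.2 tray [45.5  0.3] tool y,ahead [ 0.4 23.5]
t 15.95 tray [23.9  0.9] z 0.0944 heading -0.4 w 0.0242 F [3.6 1.7 1.4]
(65, -0.5, 0.095, 0) shift [-0.003, 0.007, -0.274] turn [-0.008, -0.002, 0.001]
```

Request:
send_rows(
  plan=[
    [[0,0,-0.06],[0,0,0]],
    [[0,0.005,-0.12],[0,0,0]],
    [[0,0.007,-0.18],[0,0,0]],
    [[0,0.007,-0.23],[0,0,0]],
    [[0,0.007,-0.275],[0,0,0]],
  ],
)

```text
time_s: 16.45
tcp_pos: [0.6577, 0.0744, 0.0945]
eef_rot: [-145.2, 89.9, 48.9]
contact_force: [-0.2, -0.5, 1.3]
gripper_width: 0.0241
```

Request:
send_rows(
  plan=[
    [[0,0,0],[0,0,0]],
    [[0,0,0],[0,0,0]],
    [[0,0,0.03],[0,0,0]],
    [[0,0,0.1],[0,0,0]],
    [[-0.1,0,0.17],[0,0,0]],
  ],
)

```text
time_s: 16.95
tcp_pos: [0.6303, 0.0674, 0.1079]
eef_rot: [-14.2, 89.8, 179.8]
contact_force: [0.1, -0.8, -0.2]
gripper_width: 0.0243
```

Request:
send_rows(
  plan=[
    [[-0.2,0,0],[0,0,0]],
    [[-0.4,0,0],[0,0,0]],
    [[-0.5,0,0.1],[0,0,0]],
    [[-0.5,0,0.2],[0,0,0]],
    [[-0.5,0,0.2],[0,0,0]],
  ],
)

```text
time_s: 17.45
tcp_pos: [0.5998, 0.0598, 0.1854]
eef_rot: [-73.4, 89.9, 120.6]
contact_force: [0.8, -0.7, 0.2]
gripper_width: 0.0243
```

```bash
python3 -c "
from h import *
w=look()
cv2.imwrite('pics/w8.png',w['color'][:,:,::-1])
for n in ('top','scene'):
  for b in blobs(r.capture(n),T): print(n,*b)"
```

```text
finger front lowest x -2.7
ring [577. 168.] 34.7 tray [  66.  -174.2] tool y,ahead [173.7  61.3]
ring [130. 148.] 32.5 tray [ 80.5 125.2] tool y,ahead [-125.8   73.7]
ring [212. 148.] 46.5 tray [80.4 71.2] tool y,ahead [-71.8  74. ]
ring [ 38. 176.] 25.1 tray [ 63.3 191.2] tool y,ahead [-191.7   56. ]
ring [578. 262.] 61.8 tray [  -0.9 -187.9] tool y,ahead [187.9  -5.4]
ring [ 58. 264.] 60.3 tray [  0.3 190.4] tool y,ahead [-190.5   -7. ]
t 17.5 tray [ 6.7 -0.2] z 0.1848 heading -0.4 w 0.0239 F [0.  0.5 0.4]
top bar 58 [ 0.6229 -0.05  ] [   0.9 -112.3]
scene bar 321 [ 0.6209 -0.0404] [   1.3 -102.5]
```

View pics/w8.png

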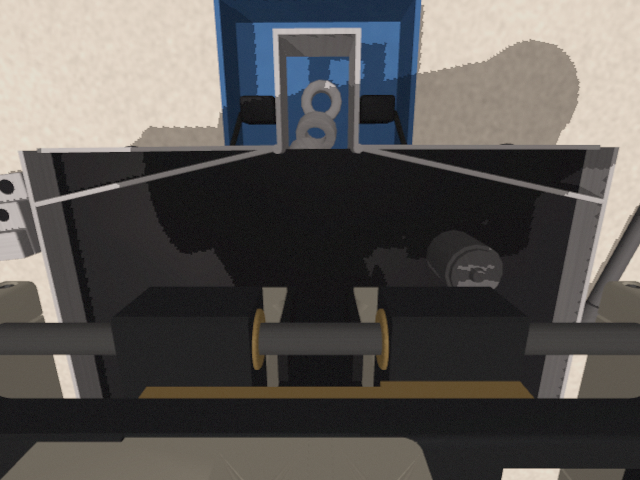

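All ring parts now show in the bin at (321,101), (316,133) and about (305,145). The tray floor is clear apart from the bar. One check of ring heights and rest before handing in.

Request:
send_rows(
  plan=[
    [[0,0,-0.1],[0,0,0]],
    [[0,0,-0.2],[0,0,0]],
    [[0,0,-0.3],[0,0,0]],
    [[0,0,-0.4],[0,0,0]],
    [[0,0,-0.4],[0,0,0]],
  ],
)

```text
time_s: 18.1
tcp_pos: [0.661, 0.075, 0.1824]
eef_rot: [-4.7, 89.8, -170.6]
contact_force: [-0.1, 0.1, -0.1]
gripper_width: 0.0239
```

Run:
```python
from h import *
c=[]
for i in range(2):
    w=r.capture("wrist"); P,u,v=cloud(w); q=to_tray(P,T)*1e3; C=w["color"][v,u].astype(int)
    k=(q[:,0]>30)&(q[:,0]<190)&(abs(q[:,1])<22)&(P[:,2]<.08)&(abs(C[:,2]-C[:,0])<25)&(C[:,0]>60)
    print(k.sum(),"z range",np.percentile(P[k,2],[1,50,99]).round(3),"x",np.percentile(q[k,0],[1,99]).round(),"y",np.percentile(q[k,1],[1,99]).round())
cv2.imwrite("pics/w9.png",w["color"][:,:,::-1])
s=r.capture("scene")
for t in ("chuck_jaw","chuck_key"): print(t,[(round(d["score"],2),np.round(d["uv"])) for d in r.find_in(s,t)[:1]])
rows([])
```

```text
2515 z range [0.002 0.023 0.075] x [ 65. 190.] y [-22.  21.]
2526 z range [0.002 0.023 0.076] x [ 66. 190.] y [-22.  21.]
chuck_jaw [(0.22, array([245., 366.]))]
chuck_key [(0.86, array([245., 368.]))]
t 18.35 tray [67.1 -0.7] z 0.1836 heading -0.4 w 0.0241 F [ 0.5  0.2 -0.5]
```

View pics/w9.png

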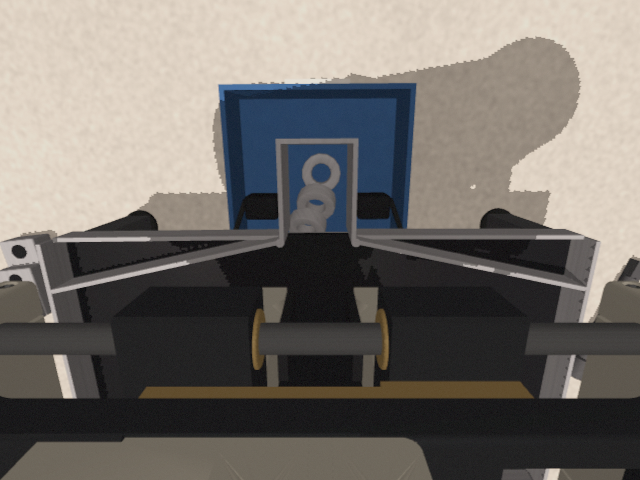

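Run:
```python
from h import *
w=r.capture("wrist"); P,u,v=cloud(w)
for a,b in ((321,157),(316,187),(306,210),(298,222)):
    m=(abs(u-a)<3)&(abs(v-b)<3); X=np.median(P[m],0); print((a,b),"z",X[2].round(3),"tray",(to_tray(X,T)*1e3).round())
print("contact",np.round(r.get_state()["contact_force"],1)); r.close_job()
```

```text
(321, 157) z 0.016 tray [133.  -2.]
(316, 187) z 0.028 tray [107.   2.]
(306, 210) z 0.029 tray [87. 12.]
(298, 222) z 0.03 tray [76. 19.]
contact [-0.6 -0.1 -0.3]
the job is handed in; nothing more can be done
```

I pushed all three rings along the tray floor and through the gate one at a time, and handed the job in at about 18 s. I saw the first and second rings lying in the bin before starting on the next. No verdict was reported.

**Final checks**
- **Rings:** all three show in the bin under the slot. The surfaces I measured on them are 16–30 mm above the bench, well under the 65 mm limit. The second and third rings lean on their neighbours. Two readings 0.05 s apart looked the same, but I did not measure ring speed directly.
- **Bar end:** the scene camera puts it within about 1 mm of where it started, and it stands upright. The top camera's last reading was 11 mm off, because the arm hid most of the bar.
- **Chuck key:** the network finds it within a pixel of where it was at the start.
- **Chuck jaw:** the scene-camera check failed; its best match, with a low score, was the key's position. The jaw is partly visible in the last wrist picture beside the tray. The arm did not come near it, but I did not measure its position.
- **Arm:** it is clear of everything, and the contact force was only noise.

**What went wrong on the way:** the first push missed because the fingers passed over the ring. The finger ends turned out to be level with the reported TCP, not 19 mm ahead of it as the text says. I checked that the ring had not moved, went down to about 95 mm, and used that height for every push after that.

I viewed 12 pictures against the planned 8, which is the most allowed.

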